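Roll down the masking tape on a sleeve and park it on the spray mark

ROBOT

A 6-joint arm with a two-finger parallel gripper is mounted at the origin on the work surface. World frame = base frame: x ahead of the robot, y to its left, z up, the work surface at z = 0. Lengths are in m, angles in rad, forces in N, time in s.
With the tool pointing down it reaches from about 0.425 to 0.95 m from the base axis. Payload 3.5 kg.
Tool frame: the origin (TCP) lies on the centre line of the jaws, within the pads' length; the fingertips stand 8 mm ahead of it and the grasp point (between the pads) lies 11 mm behind it; z points along the fingers, y is the line along which they close (so a half turn about z gives the same grasp; the last joint's range is limited). The gripper opens to 85 mm and grips with 20 to 120 N. Pads are 22 mm wide; open, the fingers measure 114 mm over their backs; the gripper's body (76 mm by 85 mm) begins 54 mm behind the grasp point. The pads swing forward as they close: fully open they stand 13 mm farther back than shut.
Start: joints at [-1.47, 0.286, 1.577, -0, 1.279, -0.15], TCP at [0.168, -0.654, 0.239] pointing down, gripper open.
Joint ranges: [-2.77, 2.77], [-0.9, 2.22], [0.21, 2.48], [-1.53, 4.67], [0.24, 2.81], [-2.84, 2.84]. Speed limits (rad/s): [2.79, 2.79, 3.14, 3.14, 3.14, 3.14].

INTERFACE

Orientations are given as a unit quaternion [x, y, z, w].
In Python, from plant import ctrl gives the robot as it stands. The module is installed in compiled form; this text tells all that it offers.
- The arm moves only by the tool send_rows, never from a script. Its argument "steps" is a list of rows, each a list of 5 numbers: the shift along the tool's x, y, z in m, then the turn about the tool's z in degrees, then the opening, from -1 (shut) to 1 (fully open). A call has 1 to 12 rows; each row is the pose to reach, as a shift and turn from the pose commanded when the call began, along the tool's axes at that moment; what a row does not reach only later rows make up. A row lasts 1/10 s, in which the tool goes at most 50 mm and 8.59 degrees, less where a joint would pass 70% of its speed; a pose out of reach is approached as far as the arm can. A call with a gripper value outside its range is refused whole. The fingers move at their own pace and stop on an object; "squeeze" is the grip in N (left out, the last holds). Time passes only in rows, so rows that repeat a pose let the fingers close. It gives the time, the measured TCP pose, the force, the opening and the grip force at its end, in the units of the state.
- ctrl.get_state(): the state, without advancing time (a new reading comes with each control period).
- ctrl.read_camera(name): name is "scene" or "side" or "wrist"; returns the picture (420x560x3 uint8, red, green, blue); there is no depth.
- ctrl.calibration(name): a dict with "intrinsics" (3x3 intrinsics, pixels), "extrinsics" (4x4, takes a point from world to camera coordinates); the wrist camera has in their place "tool_from_camera" (4x4, takes a point from camera to tool coordinates, whose origin is the TCP and whose axes are the flange's). Camera axes: x right, y up, looking along -z (the intrinsics and any distortion apply to the point x, -y, -z); pixel columns grow to the right and rows downward; lengths in m; the calibration is good to about 2 mm. A picture is of the moment at which its call begins: read the wrist's pose just before it. calibration takes no time and is no camera call.
- ctrl.sign_off(): hands the job in; it is judged then, once.
The state is a dict: "time": time; "qpos": joint angles; "dq": joint speeds; "joint_efforts": joint torques, N m; "eef_pos": TCP position; "tcp_rot": TCP orientation; "contact_force": force on the tool from outside, world axes, zero at the start; "wrist_torque": the same for the moment, N m; "opening": opening from 0.0 (shut) to 1.0 (fully open); "finger_force": force on a finger pad.
Only numpy, scipy, OpenCV 4.12 (cv2) and the standard library are available. Lean on these libraries where they do the work, as an engineer would, in place of code of your own. Each camera call takes 0.05 s, during which the arm holds its last target. There are 200 camera calls.

TASK

Pick up the hand block and use it to press down the masking tape on the metal sleeve: lay its rubber sole on the sleeve and, pressing down with a steady 10 newtons or so (never over 20, never letting up on the way), roll the sleeve under it over the low joint strip of the white board until it lies centred on the orange stripe, still pressed. Then lift the block off so that the sleeve stays there, and stand the block back on the bench on its sole, clear of the white board. Do not touch the sleeve with the gripper or hit it hard with the block, and leave everything else where it is.

Things in the scene. Friction and masses are not known exactly. Their poses are not given: they have to be found in the camera images.
- block: Hand block: black rubber-soled plate 180 x 80 x 12 mm thick with a light wooden grip bar along the middle of its top, 120 mm long, 24 mm wide, rising from 12 to 60 mm above the underside. 0.2 to 0.33 kg, loose. Origin: centre of the underside of the sole; x along the 180 mm length and the bar, y across the bar, z up. Starts standing on its sole on the bench (z 0), left or right of the white board. The sole is firm: 10 N sinks it well under 1 mm.
- sleeve: Round metal sleeve, closed cylinder 50 mm diameter, 120 mm long, with a blue masking-tape band round its middle; 0.3 to 0.54 kg, loose, lying on the flat of the white board, its top 54 mm above the bench. Origin: centre of the cylinder, on its axis; x along the axis (y and z turn as it rolls).
- sleeve_mid (a point): The centre of the sleeve, on its axis, 29 mm above the bench. The sleeve rolls across its axis with little resistance; under the block it moves half as far as the block does, nearly without slip (watch it to stop it on the mark).
- stripe: Orange painted stripe, 166 mm long and 10 mm wide, across the white board; flat paint, nothing to feel. Origin: its middle, on the board's top (4 mm above the bench); x along its length, y across it, the way the sleeve rolls. The sleeve starts parallel to it within 0.03 rad, 84 to 120 mm away on its +y or -y side.
- board: White board fixed on the bench, 180 x 300 x 4 mm, level. Origin: centre of its underside; y along its length (rolling direction), x along the stripe. A fixed metal joint strip with sloping sides, 64 mm wide, crosses its full width between sleeve and stripe, within 5 mm of its middle: flat crest 8 mm wide, 2.8 to 3.5 mm above the board (it differs), which lifts the sleeve as much.
- filler: Low yellow can, 90 mm diameter, 75 mm tall, at the side of the board where the block is not. Leave alone. Origin: centre of its underside.
- cup: White cup, 80 mm rim, 85 mm tall, beyond the board. Leave alone. Origin: centre of its underside.
- tape_a: Flat roll of yellow tape, 100 mm diameter, 25 mm high, near the robot. Leave alone. Origin: centre of its underside.
- tape_b: Roll of blue tape, 84 mm diameter, 38 mm high, beyond the board. Leave alone. Origin: centre of its underside.
- driver: Screwdriver with a red handle lying near the robot, to the right. Leave alone. Origin: on its length, on the bench; x towards the tip.
- thinner: Clear bottle with a red cap, 72 mm diameter, 200 mm tall, far left. Leave alone. Origin: centre of its underside.
- tin: Green tin, 66 mm diameter, 150 mm tall, far right. Leave alone. Origin: centre of its underside.
Not all that is in view belongs to the job. Leave any red look-alike of the sleeve alone. Leave any pink look-alike of the block alone.

How it is judged:
On the way, in this order (a step that is already met when the one before it is completed fails the run):
1. the block presses on the sleeve with more than 5 N while the sleeve is still within 15 mm of its start (0.2 s) (contact force between block and sleeve above 5 N and distance of sleeve_mid from where it was at the start of the episode below 0.015 m), for 0.2 s.
2. the sleeve rolls on under the block's pressure of more than 5 N, over 20 mm from its start and over 15 mm short of the stripe (0.2 s) (contact force between block and sleeve above 5 N and distance of sleeve_mid from where it was at the start of the episode above 0.02 m and (y of sleeve_mid in the frame of stripe above 0.015 m or y of sleeve_mid in the frame of stripe below -0.015 m)), for 0.2 s.
3. the sleeve is stopped within 6 mm of the stripe's centre line under the block's pressure of more than 5 N (0.3 s) (contact force between block and sleeve above 5 N and y of sleeve_mid in the frame of stripe between -0.006 and 0.006 m and linear speed of sleeve below 0.015 m/s), for 0.3 s.
At the end, for the whole second after the job is handed in: Sleeve at rest on the white board, centre within 6 mm of the stripe's centre line and 20 mm of its middle lengthwise, parallel within 0.12 rad; block at rest on the bench on its sole (underside within 4 mm of the bench top, tilt under 0.08 rad), off the board, clear of the sleeve (y of sleeve_mid in the frame of stripe between -0.006 and 0.006 m and x of sleeve_mid in the frame of stripe between -0.02 and 0.02 m and angle between the x axis of sleeve and the x axis of stripe, either way round below 0.12 rad and height (world z) of sleeve_mid between 0.026 and 0.032 m and linear speed of each of sleeve, block below 0.01 m/s and height (world z) of block between -0.004 and 0.004 m and angle between block's own z axis and vertical below 0.08 rad and contact force between block and sleeve below 0.1 N and contact force between block and board below 0.1 N); the robot touches nothing.
It fails at once if the block's pressure drops below 1 N in mid-roll, while the sleeve is over 20 mm from its start and over 15 mm from the stripe (contact force between block and sleeve below 1 N and distance of sleeve_mid from where it was at the start of the episode above 0.02 m and (y of sleeve_mid in the frame of stripe above 0.015 m or y of sleeve_mid in the frame of stripe below -0.015 m)).
It fails at once if the block presses or strikes the sleeve with more than 22 N (contact force between block and sleeve above 22 N).
It fails at once if the gripper or arm touches the sleeve (over 0.5 N) (contact force between any of the fingers, the arm and sleeve above 0.5 N).
It fails at once if another loose thing on the bench (can, cup, tape rolls, screwdriver, bottle, tin) is moved by more than 20 mm (distance of any of filler, cup, tape_a, tape_b, driver, thinner, tin from where it was at the start of the episode above 0.02 m).
It also fails if it takes over 72 s, if anything falls off the work surface, if the arm or the gripper's body presses on something with over 40 N, if the wrist force passes 120 N, or if a joint passes its speed limit or range.

## Working session

There is one attempt and no reset: what is moved stays moved. The work goes in short steps, Python scripts to look and compute and a tool call to move; the robot and the scene stay as the last step left them, time stands still between calls to the robot, and variables do not carry over. Pictures are saved under pics/ and viewed, at most 10 in all, crops included, and the job is handed in when it is done.

Besides the shell and the picture viewer there is one more tool, called after "Call:" as name([rows], argument=value, ...), one row to a line, values as JSON. send_rows: Moves the arm, as the interface text tells. Its arguments: {"type":"object","properties":{"steps":{"type":"array","items":{"type":"array","items":{"type":"number"}}},"squeeze":{"type":"number"}},"required":["steps"]}

```bash
mkdir -p pics; cat > h.py <<'E'
import numpy as np, cv2
from plant import ctrl
def snap(n,f):
    im=np.ascontiguousarray(ctrl.read_camera(n)[:,:,::-1]); cv2.imwrite('pics/'+f,im); return im
def proj_mats(n):
    c=ctrl.calibration(n); return np.array(c['intrinsics']),np.array(c['extrinsics']),c
def ray(n,px):
    K,E,c=proj_mats(n)
    px=np.array(px,float).reshape(-1,1,2)
    d=np.array(c.get('distortion',np.zeros(5)),float)
    u=cv2.undistortPoints(px,K,d).reshape(-1,2)
    dc=np.c_[u[:,0],-u[:,1],-np.ones(len(u))]
    R,t=E[:3,:3],E[:3,3]
    return -R.T@t, dc@R
def onplane(n,px,z):
    o,d=ray(n,px); return o+d*((z-o[2])/d[:,2])[:,None]
def project(n,P):
    K,E,c=proj_mats(n); P=np.atleast_2d(P)
    q=P@E[:3,:3].T+E[:3,3]; q=q*[1,-1,-1]
    d=np.array(c.get('distortion',np.zeros(5)),float)
    return cv2.projectPoints(q,np.zeros(3),np.zeros(3),K,d)[0].reshape(-1,2)
E
python3 - <<'E'
from h import *
a=snap('scene','a.png');b=snap('side','b.png')
for n in('scene','side','wrist'):print(n,ctrl.calibration(n))
print(ctrl.get_state())
E
```

```text
scene {'intrinsics': array([[527.51540749,   0.        , 273.1704739 ],
       [  0.        , 527.51540749, 201.200172  ],
       [  0.        ,   0.        ,   1.        ]]), 'extrinsics': array([[ 0.78489371,  0.61934217, -0.01889796, -0.37852426],
       [-0.40860047,  0.54026666,  0.73563414,  0.20607861],
       [ 0.46581919, -0.5696729 ,  0.67711541, -1.82229829],
       [ 0.        ,  0.        ,  0.        ,  1.        ]])}
side {'intrinsics': array([[504.61487522,   0.        , 281.68039154],
       [  0.        , 504.61487522, 212.80663322],
       [  0.        ,   0.        ,   1.        ]]), 'extrinsics': array([[-0.95029474, -0.31129971,  0.00569259,  0.4996535 ],
       [ 0.23135113, -0.69376626,  0.68203008, -0.17128208],
       [-0.20836644,  0.64944659,  0.73130196, -1.48406654],
       [ 0.        ,  0.        ,  0.        ,  1.        ]])}
wrist {'intrinsics': array([[312.56122242,   0.        , 284.33625991],
       [  0.        , 312.56122242, 206.28612049],
       [  0.        ,   0.        ,   1.        ]]), 'tool_from_camera': array([[-6.23986314e-04,  9.65945
[... 334 characters left out ...]
ay([-1.47004042e+00,  2.87124995e-01,  1.57803601e+00, -2.02776397e-05,
        1.27861412e+00, -1.50004744e-01]), 'dq': array([ 5.03850985e-04, -2.16103262e-03, -3.30317276e-03,  3.96372677e-04,
        9.33215932e-04,  4.67927534e-05]), 'joint_efforts': array([ 8.99036550e-04, -4.07296908e+01, -2.93699849e+01, -1.30126837e-04,
        3.46979534e-03,  3.61017499e-06]), 'eef_pos': array([ 0.1674568 , -0.65329691,  0.23805061]), 'tcp_rot': array([ 9.92149221e-01,  1.25054918e-01,  1.71653716e-05, -1.09114472e-03]), 'contact_force': array([ 0.85245572, -0.25590422, -0.48836343]), 'wrist_torque': array([-0.0046989 , -0.01563196,  0.01033848]), 'finger_force': 0.0, 'opening': 0.998255251769021}
```

View pics/a.png

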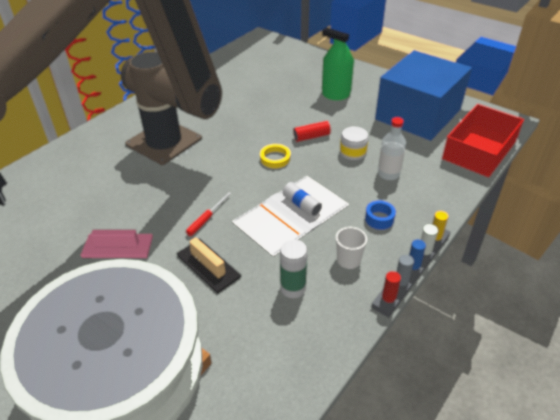

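View pics/b.png

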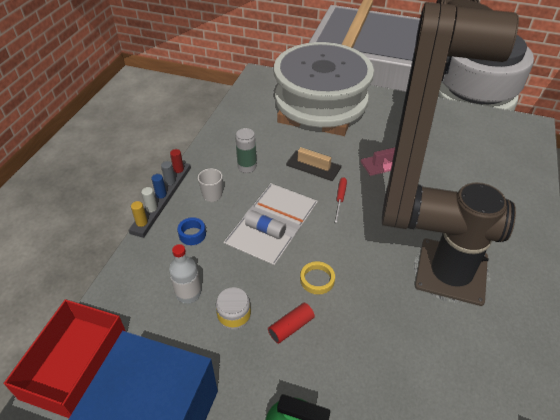

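In the scene view the block candidates are the black plate with a wooden bar at (208,263) and a pink one at (117,244). The black and wood one fits the description. The sleeve candidates are the silver one with a blue band at (303,198), lying on the white board, and a red one at (312,131). The silver one fits. Next I confirm both in an enlarged crop and measure.

```bash
cat > m.py <<'E'
from h import *
def mask(im,lo,hi,box):
    h=cv2.cvtColor(im,cv2.COLOR_BGR2HSV); m=cv2.inRange(h,np.array(lo),np.array(hi))
    k=np.zeros_like(m); x0,y0,x1,y1=box; k[y0:y1,x0:x1]=m[y0:y1,x0:x1]
    n,l,s,c=cv2.connectedComponentsWithStats(k)
    i=1+np.argmax(s[1:,4]); return (l==i).astype(np.uint8)
def pts(m): y,x=np.nonzero(m); return np.c_[x,y].astype(float)
def quad(m):
    c=max(cv2.findContours(m,cv2.RETR_EXTERNAL,cv2.CHAIN_APPROX_NONE)[0],key=cv2.contourArea)
    return cv2.convexHull(c).reshape(-1,2).astype(float)
def rect(P): # min-area rect in world xy
    (c,s,a)=cv2.minAreaRect(P[:,:2].astype(np.float32)); 
    if s[0]<s[1]: s=s[::-1]; a+=90
    return np.round(c,4),np.round(s,4),round((a+90)%180-90,2)
E
python3 - <<'E'
from m import *
B={'scene':dict(board=(225,170,355,258),block=(170,230,250,295)),'side':dict(board=(220,180,325,265),block=(280,140,345,182))}
for n,f in(('scene','a.png'),('side','b.png')):
    im=cv2.imread('pics/'+f); b=B[n]
    m=mask(im,(5,90,120),(22,255,255),b['board']); print(n,'stripe',m.sum(),rect(onplane(n,quad(m),.004)))
    P=onplane(n,pts(m),.004); print('  cen',P.mean(0))
    m=mask(im,(100,120,60),(125,255,255),b['board']); print('  blue',m.sum(),pts(m).mean(0),onplane(n,pts(m).mean(0),.04))
    m=mask(im,(0,0,170),(180,45,255),b['board']); print('  board',m.sum(),rect(onplane(n,quad(m),.004)))
    m=mask(im,(8,60,110),(28,200,255),b['block']); print('  bar',m.sum(),rect(onplane(n,quad(m),.05)),pts(m).mean(0))
    m=mask(im,(0,0,0),(180,255,62),b['block']); print('  plate',m.sum(),rect(onplane(n,quad(m),.006)))
a=cv2.imread('pics/a.png')[165:295,160:360]; b=cv2.imread('pics/b.png')[130:260,200:400]
cv2.imwrite('pics/c.png',cv2.resize(np.hstack([a,b]),None,fx=2,fy=2,interpolation=cv2.INTER_CUBIC)[:, :800])
E
```

```text
scene stripe 97 (array([ 0.551 , -0.0621]), array([0.1616, 0.0075]), -10.36)
  cen [ 0.55248547 -0.06228012  0.004     ]
  blue 131 [298.54198473 196.64122137] [[0.56499651 0.01605347 0.04      ]]
  board 8058 (array([ 0.554 , -0.0145]), array([0.4128, 0.3693]), 36.95)
  bar 687 (array([ 0.5166, -0.3205]), array([0.1552, 0.0455]), -8.95) [207.16157205 256.5342067 ]
  plate 798 (array([ 0.5116, -0.3172]), array([0.1781, 0.0774]), -8.95)
side stripe 112 (array([ 0.5532, -0.0636]), array([0.1634, 0.0094]), -10.27)
  cen [ 0.55078759 -0.06298593  0.004     ]
  blue 147 [263.13605442 223.21088435] [[0.57608315 0.03075302 0.04      ]]
  board 1341 (array([0.5791, 0.057 ]), array([0.1769, 0.1446]), -9.41)
  bar 466 (array([ 0.5094, -0.3012]), array([0.1348, 0.0701]), -8.32) [313.72961373 158.31759657]
  plate 473 (array([ 0.5109, -0.3138]), array([0.1796, 0.0837]), -9.01)
```

View pics/c.png

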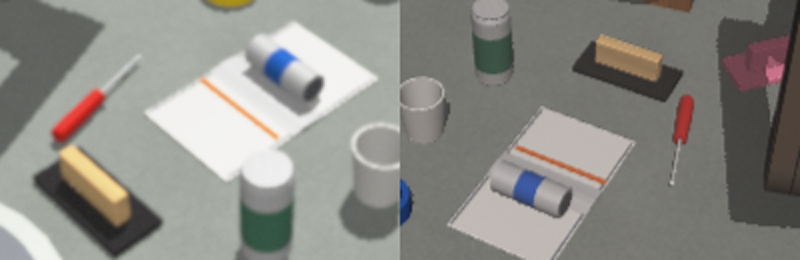

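The crop confirms both: the black plate with a light wooden bar is at the lower left, and the silver, blue-banded sleeve is on the white board on the +y side of the stripe. Next I look from above with the wrist camera.

Call:
send_rows([
  [0.04, -0.04, -0.01, 5, 1],
  [0.08, -0.08, -0.02, 10, 1],
  [0.12, -0.12, -0.03, 15, 1],
  [0.16, -0.16, -0.04, 20, 1],
  [0.2, -0.2, -0.05, 24, 1],
  [0.24, -0.24, -0.06, 24, 1],
  [0.28, -0.28, -0.07, 24, 1],
  [0.32, -0.32, -0.08, 24, 1],
  [0.36, -0.36, -0.09, 24, 1],
  [0.4, -0.4, -0.09, 24, 1],
  [0.44, -0.44, -0.09, 24, 1],
  [0.48, -0.48, -0.09, 24, 1],
])

```text
time: 1.3
eef_pos: [0.4701, -0.1418, 0.3268]
tcp_rot: [0.996, -0.084, 0.0, 0.0]
contact_force: [0.5, -0.3, 0.4]
opening: 0.997
finger_force: 0.0
```

Call:
send_rows([
  [0.036, -0.03, 0, 0, 1],
  [0.045, -0.04, 0, 0, 1],
  [0.045, -0.04, 0, 0, 1],
  [0.045, -0.04, 0, 0, 1],
  [0.045, -0.04, 0, 0, 1],
])

```text
time: 1.8
eef_pos: [0.5197, -0.1129, 0.3264]
tcp_rot: [0.996, -0.085, -0.0, 0.0]
contact_force: [-0.4, -0.1, -0.3]
opening: 1.0
finger_force: 0.0
```

```bash
cat >> m.py <<'E'
from scipy.spatial.transform import Rotation as Rn
def wrist_snap(f):
    s=ctrl.get_state(); im=snap('wrist',f); T=np.eye(4); T[:3,:3]=Rn.from_quat(s['tcp_rot']).as_matrix(); T[:3,3]=s['eef_pos']
    np.save('pics/'+f+'.npy',T); return im,T
def wplane(T,px,z):
    K,_,c=None,None,ctrl.calibration('wrist'); K=np.array(c['intrinsics']); M=T@np.array(c['tool_from_camera'])
    px=np.array(px,float).reshape(-1,2); d=np.c_[(px[:,0]-K[0,2])/K[0,0],-(px[:,1]-K[1,2])/K[1,1],-np.ones(len(px))]@M[:3,:3].T
    o=M[:3,3]; return o+d*((z-o[2])/d[:,2])[:,None]
E
python3 - <<'E'
from m import *
im,T=wrist_snap('w1.png'); print(T[:3,3],np.degrees(np.arctan2(T[1,0],T[0,0])),ctrl.get_state()['time'])
for n,f,b in(('scene','a.png',(335,120,375,165)),('side','b.png',(210,285,255,330))):
    m=mask(cv2.imread('pics/'+f),(20,110,90),(35,255,255),b);print('filler',onplane(n,pts(m).mean(0),.03))
E
```

```text
[ 0.5197379  -0.11289635  0.32642026] -9.730118870755415 1.85
filler [[0.56897412 0.30928839 0.03      ]]
filler [[0.5366927  0.37122362 0.03      ]]
```

View pics/w1.png

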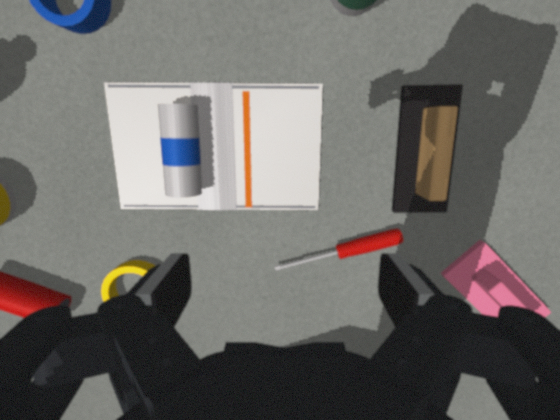

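The wrist view shows the stripe at (247,150), the sleeve at (181,150), the strip between them at (215,150) and the block at (428,150). The filler is at the left edge, about (0,200).

```bash
python3 - <<'E'
from m import *
im=cv2.imread('pics/w1.png');T=np.load('pics/w1.png.npy')
m=mask(im,(5,120,120),(22,255,255),(225,80,270,215)); S=rect(wplane(T,quad(m),.004)); print('stripe',m.sum(),S)
a=np.radians(S[2]); ux=np.array([np.cos(a),np.sin(a)]); uy=np.array([-ux[1],ux[0]])
fr=lambda P:np.round(np.c_[(P[:,:2]-S[0])@ux,(P[:,:2]-S[0])@uy]*1e3,1)
m=mask(im,(100,150,60),(125,255,255),(150,120,215,180)); q=quad(m); print('blue px',q.min(0),q.max(0))
# silhouette rows: tangents -> axis
c=ctrl.calibration('wrist'); M=T@np.array(c['tool_from_camera']); o=M[:3,3]
oy=(o[:2]-S[0])@uy
for r in (105,112,120,*range(140,162,4),175,185,192):
    row=im[r].astype(int)
    if 138<r<162: x=np.nonzero(m[r])[0]; l,rr=x.min()-.5,x.max()+.5
    else:
        g=cv2.cvtColor(im,cv2.COLOR_BGR2GRAY)[r,140:215].astype(int); print(r,list(g[8:70:1])) if r in(112,185) else 0; continue
    P=wplane(T,[[l,r],[rr,r]],.029); v=(P[:,:2]-S[0])@uy
    # bisector of tangents in y-z plane
    d=np.array([v-oy,[.029-o[2]]*2]).T; d/=np.linalg.norm(d,axis=1)[:,None]; b=d.sum(0); b/=np.linalg.norm(b)
    y=oy+b[0]*(.029-o[2])/b[1]; half=np.arccos(d[0]@d[1])/2; D=np.hypot(y-oy,o[2]-.029)
    print(r,'axis y mm',round(y*1e3,2),'radius',round(D*np.sin(half)*1e3,1))
print('blue centre x,y @top',fr(wplane(T,q,.054)).mean(0), fr(wplane(T,[pts(m).mean(0)],.05)))
bm=mask(im,(0,0,150),(180,60,255),(100,78,330,215)); R=rect(wplane(T,quad(bm),.004)); print('board',R,fr(np.array([R[0]])))
m=mask(im,(0,0,0),(180,255,45),(388,80,464,216)); q=quad(m);print('block px',q.min(0),q.max(0),rect(wplane(T,q,.012)))
m=mask(im,(8,60,60),(28,220,255),(410,95,464,210)); q=quad(m);print('bar',q.min(0),q.max(0),rect(wplane(T,q,.06)))
m=mask(im,(18,90,60),(38,255,255),(0,170,40,240)); q=quad(m);print('filler',q.min(0),q.max(0),fr(wplane(T,q,.05)).min(0))
E
```

```text
stripe 635 (array([ 0.5532, -0.0633]), array([0.1631, 0.0081]), -10.06)
blue px [162. 139.] [198. 164.]
112 [np.int64(221), np.int64(220), np.int64(222), np.int64(222), np.int64(221), np.int64(221), np.int64(220), np.int64(220), np.int64(219), np.int64(213), np.int64(191), np.int64(179), np.int64(182), np.int64(185), np.int64(187), np.int64(187), np.int64(187), np.int64(192), np.int64(196), np.int64(197), np.int64(201), np.int64(204), np.int64(205), np.int64(202), np.int64(205), np.int64(201), np.int64(197), np.int64(191), np.int64(186), np.int64(185), np.int64(175), np.int64(169), np.int64(164), np.int64(158), np.int64(153), np.int64(151), np.int64(144), np.int64(139), np.int64(133), np.int64(127), np.int64(120), np.int64(112), np.int64(110), np.int64(106), np.int64(99), np.int64(96), np.int64(88), np.int64(83), np.int64(87), np.int64(90), np.int64(104), np.int64(113), np.int64(112), np.int64(111), np.int64(114), np.int64(116), np.int64(114), np.int64(111), np.int64(115), np.int64(113), np.int64(114), np.int64(122)]
140 axis y mm 87.95 radius 23.2
144 axis y mm 88.38 radius 23.3
148
[... 707 characters left out ...]
4(154), np.int64(152), np.int64(146), np.int64(143), np.int64(136), np.int64(130), np.int64(122), np.int64(119), np.int64(114), np.int64(107), np.int64(101), np.int64(95), np.int64(89), np.int64(89), np.int64(82), np.int64(92), np.int64(103), np.int64(111), np.int64(110), np.int64(113), np.int64(111), np.int64(114), np.int64(119), np.int64(119)]
blue centre x,y @top [-0.75 81.11] [[ 3.9 82. ]]
board (array([ 0.5645, -0.0197]), array([0.3034, 0.1837]), 79.92) [[ 3.5 44.9]]
block px [393.  85.] [461. 211.] (array([ 0.511, -0.314]), array([0.1775, 0.0814]), -8.97)
bar [415. 105.] [458. 201.] (array([ 0.5122, -0.3058]), array([0.1215, 0.0451]), -8.99)
filler [  0. 184.] [ 10. 224.] [-96.9 318.8]
```

Call:
send_rows([
  [0.006, 0.05, 0.03, -0.7, 1],
  [0.012, 0.1, 0.06, -0.7, 1],
  [0.02, 0.148, 0.09, -0.7, 1],
  [0.0255, 0.19, 0.12, -0.7, 1],
  [0.0255, 0.2006, 0.16, -0.7, 1],
  [0.0255, 0.2006, 0.2, -0.7, 1],
  [0.0255, 0.2006, 0.2, -0.7, 1],
  [0.0255, 0.2006, 0.2, -0.7, 1],
])

```text
time: 2.65
eef_pos: [0.511, -0.3141, 0.126]
tcp_rot: [0.997, -0.079, -0.001, -0.001]
contact_force: [0.4, 0.6, 0.5]
opening: 0.999
finger_force: 0.0
```

```bash
python3 - <<'E'
from m import *
im,T=wrist_snap('w2.png');print(T[:3,3],np.degrees(np.arctan2(T[1,0],T[0,0])),ctrl.get_state()['contact_force'])
K=ctrl.calibration('wrist')
m=mask(im,(8,60,60),(28,220,255),(0,0,560,420)); q=quad(m);print('bar',m.sum(),q.min(0),q.max(0),rect(wplane(T,q,.06)))
E
```

```text
[ 0.51098235 -0.3140844   0.12602956] -9.031158400034519 [ 1.0993923  -0.39344969  1.56503864]
bar 6430 [268. 129.] [307. 300.] (array([ 0.5118, -0.3156]), array([0.1208, 0.0257]), -8.94)
```

View pics/w2.png

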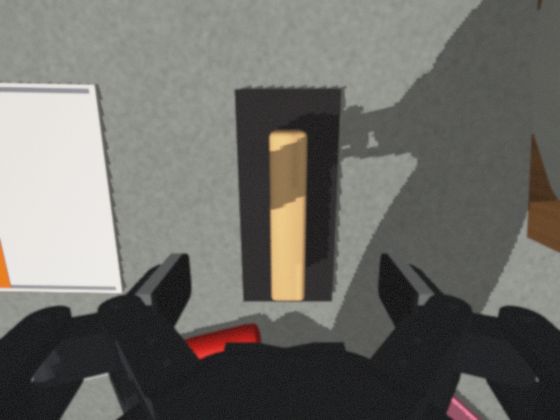

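The bar is at (288,215), centred between the fingers, and the driver handle at (230,335) is well clear. I descend and grip.

Call:
send_rows([
  [0.001, 0.0015, 0.04, 0, 1],
  [0.001, 0.0015, 0.07, 0, 1],
  [0.001, 0.0015, 0.09, 0, 1],
  [0.001, 0.0015, 0.096, 0, 1],
  [0.001, 0.0015, 0.096, 0, 1],
  [0.001, 0.0015, 0.096, 0, -0.3],
  [0.001, 0.0015, 0.096, 0, -1],
  [0.001, 0.0015, 0.096, 0, -1],
  [0.001, 0.0015, 0.096, 0, -1],
  [0.001, 0.0015, 0.096, 0, -1],
  [0.001, 0.0015, 0.096, 0, -1],
  [0.001, 0.0015, 0.096, 0, -1],
], squeeze=120)

```text
time: 3.9
eef_pos: [0.5135, -0.316, 0.0317]
tcp_rot: [0.997, -0.078, 0.001, 0.0]
contact_force: [-0.3, 0.0, 7.0]
opening: 0.266
finger_force: 117.9
```

Call:
send_rows([
  [0, 0, -0.015, 0, -1],
  [0, 0, -0.05, 0, -1],
  [0, 0, -0.09, 0, -1],
  [0, -0.02, -0.12, -8, -1],
  [0, -0.06, -0.13, -16, -1],
  [0, -0.1, -0.13, -24, -1],
  [0, -0.14, -0.13, -32, -1],
  [0, -0.18, -0.13, -40, -1],
  [0, -0.22, -0.13, -48, -1],
  [0, -0.26, -0.13, -56, -1],
  [0, -0.3, -0.13, -64, -1],
  [0, -0.34, -0.13, -72, -1],
])

```text
time: 5.1
eef_pos: [0.5648, 0.0221, 0.16]
tcp_rot: [0.851, 0.525, -0.001, -0.001]
contact_force: [1.0, -0.4, -2.9]
opening: 0.268
finger_force: 117.8
```

Call:
send_rows([
  [0, 0, 0, -8, -1],
  [0, 0, 0, -16.7, -1],
  [0, 0, 0, -16.7, -1],
  [0, 0, 0, -16.7, -1],
  [0, 0, 0, -16.7, -1],
  [0, 0, 0, -16.7, -1],
])

```text
time: 5.7
eef_pos: [0.5656, 0.02, 0.1605]
tcp_rot: [0.768, 0.64, -0.0, -0.0]
contact_force: [-0.0, -0.6, -2.5]
opening: 0.263
finger_force: 117.9
```

```bash
python3 - <<'E'
from m import *
s=ctrl.get_state();print(s['eef_pos'],Rn.from_quat(s['tcp_rot']).as_matrix().round(4).tolist(),s['contact_force'],s['wrist_torque'],s['opening'],s['qpos'])
im,T=wrist_snap('w3.png');snap('side','b3.png')
w=cv2.hconcat([im,cv2.imread('pics/b3.png')]);cv2.imwrite('pics/d3.png',cv2.resize(w,(800,300)))
E
```

```text
[0.56558949 0.02000151 0.16052556] [[0.1795, 0.9837, -0.0004], [0.9837, -0.1795, 0.0001], [0.0, -0.0004, -1.0]] [-0.04828615 -0.62885483 -2.51768432] [ 0.00210816  0.03883183 -0.01403218] 0.26302588280840955 [-1.43905266e-01  1.26795821e-01  1.91454825e+00  2.52931854e-05
  1.10060717e+00  3.66120414e-02]
```

View pics/d3.png

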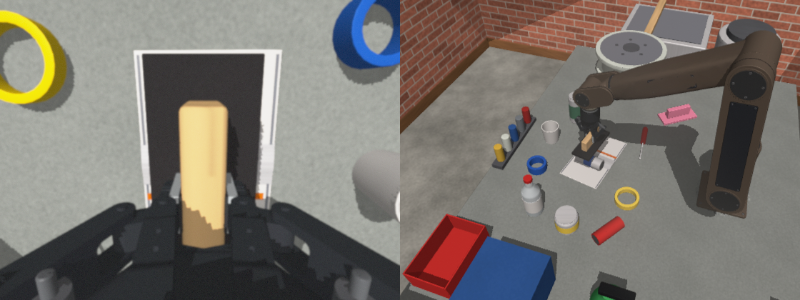

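The block is held level, and no-load force reads about −2.5 N in z, which is its weight. Now I go over the start pose and down to just above the sleeve.

Call:
send_rows([
  [0.025, 0.002, 0, 0, -1],
  [0.05, 0.004, 0, 0, -1],
  [0.05, 0.004, 0.03, 0, -1],
  [0.05, 0.004, 0.055, 0, -1],
  [0.05, 0.004, 0.068, 0, -1],
  [0.05, 0.004, 0.068, 0, -1],
  [0.05, 0.004, 0.068, 0, -1],
  [0.05, 0.004, 0.068, 0, -1],
])

```text
time: 6.6
eef_pos: [0.58, 0.0686, 0.0945]
tcp_rot: [0.767, 0.641, 0.001, 0.001]
contact_force: [0.2, 0.7, -2.9]
opening: 0.266
finger_force: 118.0
```

Call:
send_rows([
  [0, 0, 0.001, 0, -1],
  [0, 0, 0.002, 0, -1],
  [0, 0, 0.003, 0, -1],
  [0, 0, 0.004, 0, -1],
  [0, 0, 0.004, 0, -1],
  [0, 0, 0.004, 0, -1],
])

```text
time: 7.2
eef_pos: [0.5785, 0.0688, 0.0885]
tcp_rot: [0.767, 0.641, -0.0, -0.0]
contact_force: [-0.0, -0.2, -3.1]
opening: 0.265
finger_force: 118.0
```

Call:
send_rows([
  [0, 0, 0.0005, 0, -1],
  [0, 0, 0.001, 0, -1],
  [0, 0, 0.0015, 0, -1],
  [0, 0, 0.002, 0, -1],
  [0, 0, 0.002, 0, -1],
])

```text
time: 7.7
eef_pos: [0.5785, 0.0688, 0.0865]
tcp_rot: [0.767, 0.641, -0.0, -0.0]
contact_force: [-0.4, 0.1, -3.4]
opening: 0.263
finger_force: 118.0
```

Call:
send_rows([
  [0, 0, 0.0005, 0, -1],
  [0, 0, 0.001, 0, -1],
  [0, 0, 0.001, 0, -1],
  [0, 0, 0.001, 0, -1],
])

```text
time: 8.1
eef_pos: [0.5786, 0.0688, 0.0856]
tcp_rot: [0.767, 0.641, -0.0, -0.0]
contact_force: [0.2, 0.6, -2.9]
opening: 0.267
finger_force: 118.0
```

Call:
send_rows([
  [0, 0, 0.0005, 0, -1],
  [0, 0, 0.001, 0, -1],
  [0, 0, 0.001, 0, -1],
  [0, 0, 0.001, 0, -1],
])

```text
time: 8.5
eef_pos: [0.5787, 0.0689, 0.0854]
tcp_rot: [0.767, 0.641, 0.0, 0.0]
contact_force: [-4.3, 0.4, 4.0]
opening: 0.268
finger_force: 118.6
```

Call:
send_rows([
  [0, 0, 0.0005, 0, -1],
  [0, 0, 0.001, 0, -1],
  [0, 0, 0.001, 0, -1],
  [0, 0, 0.001, 0, -1],
])

```text
time: 8.9
eef_pos: [0.5788, 0.0689, 0.0852]
tcp_rot: [0.767, 0.641, -0.0, 0.0]
contact_force: [-4.1, 0.5, 7.9]
opening: 0.265
finger_force: 119.5
```

Contact made: about 11 N normal force, with roughly 5 N per mm of commanded depth. I start rolling.

Call:
send_rows([
  [-0.001, 0, 0, 0, -1],
  [-0.003, 0, 0, 0, -1],
  [-0.005, 0, 0, 0, -1],
  [-0.007, 0, 0, 0, -1],
  [-0.009, 0, 0, 0, -1],
  [-0.01, 0, 0, 0, -1],
])

```text
time: 9.5
eef_pos: [0.5769, 0.059, 0.0853]
tcp_rot: [0.767, 0.641, -0.0, -0.0]
contact_force: [-6.0, 1.4, 9.1]
opening: 0.264
finger_force: 119.5
```

Call:
send_rows([
  [-0.002, 0, 0, 0, -1],
  [-0.004, 0, 0, 0, -1],
  [-0.006, 0, 0, 0, -1],
  [-0.008, 0, 0, 0, -1],
])

```text
time: 9.9
eef_pos: [0.5755, 0.0514, 0.0854]
tcp_rot: [0.767, 0.641, -0.0, -0.0]
contact_force: [-5.7, 2.2, 9.6]
opening: 0.268
finger_force: 119.7
```

Call:
send_rows([
  [-0.002, -0.0002, 0, 0, -1],
  [-0.004, -0.0004, -0.0001, 0, -1],
  [-0.006, -0.0006, -0.0002, 0, -1],
  [-0.008, -0.0008, -0.0004, 0, -1],
  [-0.01, -0.001, -0.0005, 0, -1],
])

```text
time: 10.4
eef_pos: [0.5735, 0.0417, 0.0861]
tcp_rot: [0.767, 0.641, 0.001, 0.0]
contact_force: [-3.2, 1.5, 8.1]
opening: 0.267
finger_force: 119.6
```

Call:
send_rows([
  [-0.002, 0, -0.0001, 0, -1],
  [-0.004, 0, -0.0002, 0, -1],
  [-0.006, 0, -0.0003, 0, -1],
  [-0.008, 0, -0.0004, 0, -1],
])

```text
time: 10.8
eef_pos: [0.572, 0.0339, 0.0866]
tcp_rot: [0.767, 0.641, 0.001, 0.0]
contact_force: [-4.2, 2.9, 8.3]
opening: 0.266
finger_force: 119.6
```

Call:
send_rows([
  [-0.002, -0.0001, -0.0001, 0, -1],
  [-0.004, -0.0002, -0.0002, 0, -1],
  [-0.006, -0.0003, -0.0004, 0, -1],
  [-0.008, -0.0004, -0.0005, 0, -1],
  [-0.01, -0.0005, -0.0006, 0, -1],
])

```text
time: 11.3
eef_pos: [0.57, 0.024, 0.0872]
tcp_rot: [0.767, 0.641, 0.001, 0.001]
contact_force: [-3.0, 2.3, 9.4]
opening: 0.259
finger_force: 119.5
```

Call:
send_rows([
  [-0.002, 0, -0.0001, 0, -1],
  [-0.004, 0, -0.0002, 0, -1],
  [-0.006, 0, -0.0004, 0, -1],
  [-0.008, 0, -0.0005, 0, -1],
])

```text
time: 11.7
eef_pos: [0.5685, 0.0161, 0.0878]
tcp_rot: [0.767, 0.641, 0.001, 0.001]
contact_force: [-3.4, 0.8, 9.7]
opening: 0.27
finger_force: 119.6
```

```bash
cat >> m.py <<'E'
S0=np.array([0.5525,-0.063]); A=np.radians(-10.2); UX=np.array([np.cos(A),np.sin(A)]); UY=np.array([-UX[1],UX[0]])
def look(tag):
    s=ctrl.get_state(); print(round(s['time'],2),'F',s['contact_force'].round(1),'uy tcp',round(float((s['eef_pos'][:2]-S0)@UY)*1e3,1),'tilt',Rn.from_quat(s['tcp_rot']).as_matrix()[2].round(4))
    im=snap('side',f's{tag}.png')
    try:
        m=mask(im,(100,120,40),(125,255,255),(225,180,325,262)); p=pts(m).mean(0); P=onplane('side',p,.045)
        print('band px',p.round(1),m.sum(),'stripe frame',((P[0,:2]-S0)@UX*1e3).round(1),((P[0,:2]-S0)@UY*1e3).round(1))
    except ValueError: print('no band')
E
python3 -c "
from m import *
look(1)
p=onplane('side',[[263.14,223.21]],.045)[0,:2];print('start',(p-S0)@UX,(p-S0)@UY)"
```

```text
11.7 F [-3.4  0.8  9.7] uy tcp 80.7 tilt [ 6.e-04  2.e-03 -1.e+00]
no band
start 0.004284407852485981 0.10027190110185061
```

Call:
send_rows([
  [-0.002, -0.0001, -0.0002, 0, -1],
  [-0.004, -0.0002, -0.0003, 0, -1],
  [-0.006, -0.0003, -0.0005, 0, -1],
  [-0.008, -0.0004, -0.0006, 0, -1],
  [-0.01, -0.0005, -0.0008, 0, -1],
])

```text
time: 12.25
eef_pos: [0.5666, 0.0062, 0.0884]
tcp_rot: [0.767, 0.641, 0.001, 0.001]
contact_force: [-2.7, 2.4, 7.6]
opening: 0.268
finger_force: 119.3
```

Call:
send_rows([
  [-0.002, 0, -0.0001, 0, -1],
  [-0.004, 0, -0.0002, 0, -1],
  [-0.006, 0, -0.0003, 0, -1],
  [-0.008, 0, -0.0004, 0, -1],
])

```text
time: 12.65
eef_pos: [0.5652, -0.0018, 0.0888]
tcp_rot: [0.767, 0.641, 0.001, 0.001]
contact_force: [-1.8, 0.1, 6.8]
opening: 0.264
finger_force: 119.3
```

Call:
send_rows([
  [-0.002, 0, 0, 0, -1],
  [-0.004, 0, 0, 0, -1],
  [-0.006, 0, 0, 0, -1],
])

```text
time: 12.95
eef_pos: [0.5641, -0.0079, 0.0888]
tcp_rot: [0.767, 0.641, 0.001, 0.001]
contact_force: [-2.1, 0.2, 7.0]
opening: 0.261
finger_force: 119.3
```

Call:
send_rows([
  [-0.002, 0, 0, 0, -1],
  [-0.004, 0, 0, 0, -1],
  [-0.006, 0, 0, 0, -1],
])

```text
time: 13.25
eef_pos: [0.563, -0.0138, 0.0888]
tcp_rot: [0.767, 0.641, 0.001, 0.001]
contact_force: [-2.0, 1.0, 7.2]
opening: 0.266
finger_force: 119.4
```

Call:
send_rows([
  [-0.002, 0, 0, 0, -1],
  [-0.004, 0, 0.0001, 0, -1],
  [-0.006, 0, 0.0002, 0, -1],
])

```text
time: 13.55
eef_pos: [0.5619, -0.0197, 0.0888]
tcp_rot: [0.767, 0.641, 0.001, 0.001]
contact_force: [-2.9, 1.3, 9.1]
opening: 0.266
finger_force: 119.5
```

Call:
send_rows([
  [-0.002, 0, 0.0001, 0, -1],
  [-0.004, 0, 0.0002, 0, -1],
  [-0.006, 0, 0.0003, 0, -1],
])

```text
time: 13.85
eef_pos: [0.5608, -0.0258, 0.0885]
tcp_rot: [0.767, 0.642, 0.001, 0.001]
contact_force: [-2.6, -0.5, 8.6]
opening: 0.27
finger_force: 119.5
```

Call:
send_rows([
  [-0.002, 0, 0.0001, 0, -1],
  [-0.004, 0, 0.0002, 0, -1],
  [-0.006, 0, 0.0003, 0, -1],
  [-0.008, 0, 0.0004, 0, -1],
])

```text
time: 14.25
eef_pos: [0.5593, -0.0337, 0.088]
tcp_rot: [0.767, 0.641, 0.001, 0.001]
contact_force: [-3.2, 0.2, 7.9]
opening: 0.264
finger_force: 119.5
```

Call:
send_rows([
  [-0.002, 0, 0.0001, 0, -1],
  [-0.004, 0, 0.0002, 0, -1],
  [-0.006, 0, 0.0003, 0, -1],
  [-0.008, 0, 0.0005, 0, -1],
])

```text
time: 14.65
eef_pos: [0.5578, -0.0416, 0.0875]
tcp_rot: [0.767, 0.642, 0.0, 0.001]
contact_force: [-3.9, -0.2, 9.0]
opening: 0.266
finger_force: 119.5
```

At block travel 112 mm, the normal force is about 12 N and steady.

Call:
send_rows([
  [-0.002, -0.0001, 0.0001, 0, -1],
  [-0.004, -0.0002, 0.0002, 0, -1],
  [-0.006, -0.0003, 0.0003, 0, -1],
  [-0.008, -0.0004, 0.0004, 0, -1],
])

```text
time: 15.05
eef_pos: [0.5562, -0.0495, 0.0871]
tcp_rot: [0.767, 0.641, 0.001, 0.001]
contact_force: [-1.5, -0.6, 7.7]
opening: 0.265
finger_force: 119.4
```

Call:
send_rows([
  [-0.002, 0, 0.0001, 0, -1],
  [-0.004, 0, 0.0002, 0, -1],
  [-0.006, 0, 0.0003, 0, -1],
  [-0.008, 0, 0.0004, 0, -1],
])

```text
time: 15.45
eef_pos: [0.5548, -0.0573, 0.0865]
tcp_rot: [0.767, 0.641, 0.001, 0.001]
contact_force: [-1.6, 0.0, 6.9]
opening: 0.265
finger_force: 119.4
```

```bash
python3 -c "
from m import *
look(2); s=snap('scene','c2.png')
b=cv2.imread('pics/s2.png')[160:280,210:350];s=s[160:280,220:360]
cv2.imwrite('pics/e2.png',cv2.resize(np.hstack([s,b]),None,fx=2.85,fy=2.85,interpolation=cv2.INTER_CUBIC))"
```

```text
15.45 F [-1.6  0.   6.9] uy tcp 6.0 tilt [-4.0e-04  2.8e-03 -1.0e+00]
no band
```

View pics/e2.png

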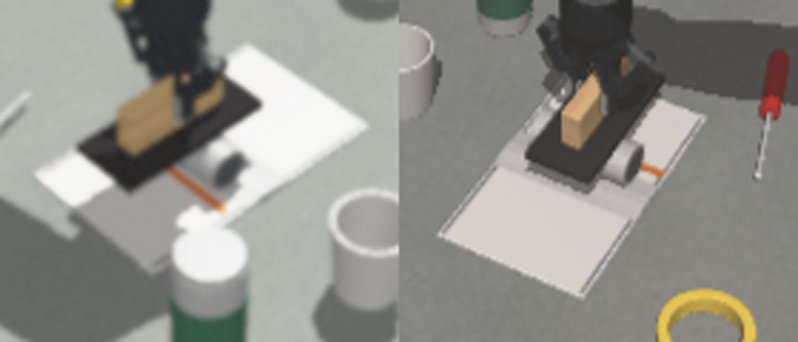

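The scene view shows the sleeve's +x end cap near (300,217), just short of the stripe. The side view shows its −x end cap near (292,216). I continue.

Call:
send_rows([
  [-0.002, 0, 0.0002, 0, -1],
  [-0.004, 0, 0.0003, 0, -1],
  [-0.006, 0, 0.0005, 0, -1],
  [-0.008, 0, 0.0006, 0, -1],
])

```text
time: 15.95
eef_pos: [0.5533, -0.0652, 0.086]
tcp_rot: [0.767, 0.641, 0.001, 0.001]
contact_force: [-2.0, -0.8, 7.6]
opening: 0.264
finger_force: 119.5
```

Call:
send_rows([
  [-0.002, 0, 0.0001, 0, -1],
  [-0.004, 0, 0.0003, 0, -1],
  [-0.006, 0, 0.0004, 0, -1],
  [-0.008, 0, 0.0005, 0, -1],
])

```text
time: 16.35
eef_pos: [0.5518, -0.073, 0.0855]
tcp_rot: [0.767, 0.641, 0.001, 0.001]
contact_force: [-2.8, 0.3, 8.3]
opening: 0.267
finger_force: 119.6
```

```bash
python3 -c "
from m import *
for n,p in(('scene',(300.4,217.2)),('side',(291.8,216.1))):
    P=onplane(n,p,.029+.0012)[0,:2]-S0; print(n,P@UX,P@UY)"
```

```text
scene 0.05691204199499349 0.0317267964851417
side -0.0531474289646187 0.019607985565221635
```

```bash
cat > v.py <<'E'
from m import *
import sys
def view(f,ys):
    out=[]
    for n,sx in(('scene',1),('side',-1)):
        im=snap(n,f+n+'.png'); c=project(n,np.r_[S0+UX*.06*sx+UY*.01,.029])[0].round().astype(int)
        k=11; cr=im[c[1]-22:c[1]+22,c[0]-18:c[0]+18]; cr=cv2.resize(cr,None,fx=k,fy=k,interpolation=cv2.INTER_CUBIC)
        for y in ys:
            p=project(n,np.r_[S0+UX*.06*sx+UY*y,.029])[0]; q=((p-c+[18.5,22.5])*k).astype(int)
            cv2.circle(cr,tuple(map(int,q)),2,(0,255,0) if y else (255,0,255),-1)
        out.append(cr)
    cv2.imwrite('pics/'+f+'.png',np.hstack(out))
view(sys.argv[1],[float(y) for y in sys.argv[2:]])
E
python3 v.py g1 0 .01 .02 .03
```

```text
(no output)
```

View pics/g1.png

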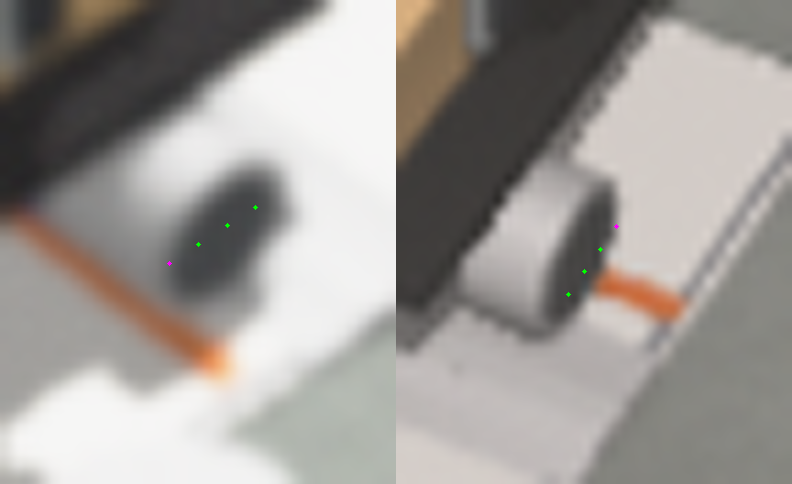

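The dots mark y = 0, 10, 20 and 30 mm. The cap centres, (228,228) in the scene half and (578,258) in the side half, give a sleeve y of about 16 to 17 mm and a yaw of about 0.02. That agrees with half the block's travel, leaving about 32 mm of block travel.

Call:
send_rows([
  [-0.002, 0, 0.0001, 0, -1],
  [-0.004, 0, 0.0002, 0, -1],
  [-0.006, 0, 0.0002, 0, -1],
  [-0.008, 0, 0.0002, 0, -1],
])

```text
time: 16.85
eef_pos: [0.5504, -0.0806, 0.0855]
tcp_rot: [0.767, 0.641, 0.001, 0.001]
contact_force: [-3.3, 0.7, 8.8]
opening: 0.266
finger_force: 119.5
```

Call:
send_rows([
  [-0.002, 0, 0, 0, -1],
  [-0.004, 0, 0, 0, -1],
  [-0.006, 0, 0, 0, -1],
  [-0.008, 0, 0, 0, -1],
])

```text
time: 17.25
eef_pos: [0.5489, -0.0885, 0.0854]
tcp_rot: [0.767, 0.641, 0.001, 0.001]
contact_force: [-2.6, 0.6, 9.1]
opening: 0.267
finger_force: 119.5
```

Call:
send_rows([
  [-0.002, 0, 0, 0, -1],
  [-0.004, 0, 0, 0, -1],
  [-0.006, 0, 0, 0, -1],
  [-0.008, 0, 0, 0, -1],
  [-0.01, 0, 0, 0, -1],
  [-0.012, 0, 0, 0, -1],
  [-0.0135, 0, 0, 0, -1],
  [-0.0145, 0, 0, 0, -1],
  [-0.015, 0, 0, 0, -1],
  [-0.015, 0, 0, 0, -1],
])

```text
time: 18.25
eef_pos: [0.5461, -0.1033, 0.0854]
tcp_rot: [0.767, 0.641, 0.001, 0.001]
contact_force: [-4.2, 1.1, 10.0]
opening: 0.263
finger_force: 119.5
```

```bash
python3 v.py g2 -- 0 .01 -.01
```

```text
Traceback (most recent call last):
  File "v.py", line 13, in <module>
    view(sys.argv[1],[float(y) for y in sys.argv[2:]])
                      ~~~~~^^^
ValueError: could not convert string to float: '--'
```

```bash
python3 v.py g2 0 .01 -.01
```

```text
(no output)
```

View pics/g2.png

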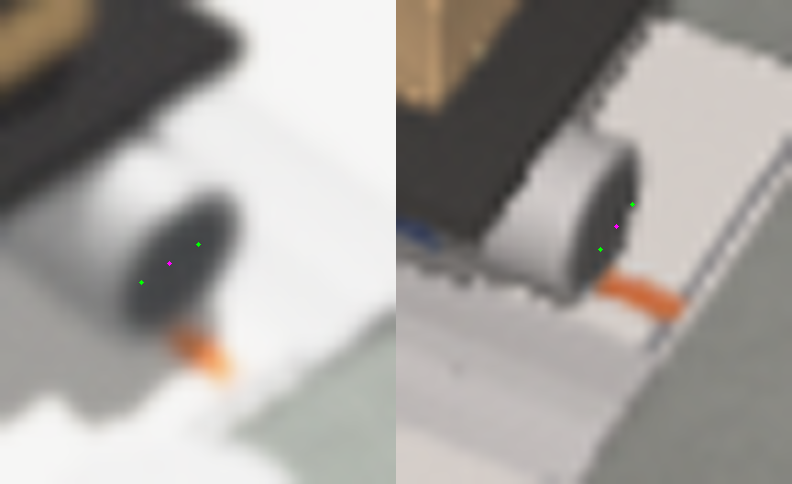

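Both caps now sit at y ≈ +1 to +2 mm; their centres are (182,259) in the scene half and (602,224) in the side half. I trim 2 mm of block travel, hold, then ease the block up.

Call:
send_rows([
  [-0.001, 0, 0, 0, -1],
  [-0.002, 0, 0, 0, -1],
  [-0.0025, 0, 0, 0, -1],
  [-0.0025, 0, 0, 0, -1],
  [-0.0025, 0, 0, 0, -1],
  [-0.0025, 0, 0, 0, -1],
  [-0.0025, 0, 0, 0, -1],
  [-0.0025, 0, 0, 0, -1],
])

```text
time: 19.15
eef_pos: [0.5457, -0.1057, 0.0853]
tcp_rot: [0.767, 0.641, 0.001, 0.001]
contact_force: [-3.5, 0.6, 9.4]
opening: 0.263
finger_force: 119.5
```

Call:
send_rows([
  [0, -0.0003, -0.0005, 0, -1],
  [0, -0.0006, -0.001, 0, -1],
  [0, -0.0006, -0.0015, 0, -1],
  [0, -0.0006, -0.002, 0, -1],
  [0, -0.0006, -0.0025, 0, -1],
  [0, -0.0006, -0.003, 0, -1],
  [0, -0.0006, -0.0035, 0, -1],
  [0, -0.0006, -0.0045, 0, -1],
  [0, -0.0006, -0.006, 0, -1],
  [0, -0.0006, -0.01, 0, -1],
  [0, -0.0006, -0.02, 0, -1],
  [0, -0.0006, -0.04, 0, -1],
])

```text
time: 20.35
eef_pos: [0.5428, -0.1048, 0.1225]
tcp_rot: [0.767, 0.641, -0.001, -0.002]
contact_force: [0.4, -0.6, -3.1]
opening: 0.268
finger_force: 118.1
```

Call:
send_rows([
  [0, 0, -0.02, 0, -1],
  [-0.03, 0.003, -0.02, 0, -1],
  [-0.07, 0.008, -0.02, 0, -1],
  [-0.11, 0.013, -0.02, 0, -1],
  [-0.15, 0.018, -0.02, 0, -1],
  [-0.19, 0.023, -0.01, 0, -1],
  [-0.209, 0.025, 0.02, 0, -1],
  [-0.209, 0.025, 0.05, 0, -1],
  [-0.209, 0.025, 0.07, 0, -1],
  [-0.209, 0.025, 0.08, 0, -1],
  [-0.209, 0.025, 0.08, 0, -1],
  [-0.209, 0.025, 0.08, 0, -1],
])

```text
time: 21.55
eef_pos: [0.5324, -0.3158, 0.0447]
tcp_rot: [0.767, 0.641, 0.0, 0.001]
contact_force: [0.0, 0.1, -2.0]
opening: 0.261
finger_force: 118.0
```

```bash
python3 - <<'E'
from m import *
s=ctrl.get_state();print(s['time'],s['eef_pos'],s['contact_force'],Rn.from_quat(s['tcp_rot']).as_matrix()[:,2])
for n,b in(('scene',(225,165,330,258)),('side',(220,180,325,265))):
    im=snap(n,'f'+n+'.png'); m=mask(im,(100,120,60),(125,255,255),b); p=pts(m).mean(0)
    P=onplane(n,p,.045)[0,:2]-S0; print(n,m.sum(),p,P@UX,P@UY)
E
```

```text
21.55 [ 0.53242889 -0.31584214  0.04473558] [ 0.03351129  0.05419661 -2.01431401] [ 0.0015808  -0.0013865  -0.99999779]
scene 135 [275.8        210.40740741] 0.0007204628941872057 -0.011083502741170717
side 132 [277.3030303  205.03030303] 0.003285720729267473 0.01155017400913025
```

The band lies at about 0 mm in the stripe frame, averaged over the two views, so the sleeve stayed put. I set the block down.

Call:
send_rows([
  [0, 0, 0.005, 0, -1],
  [0, 0, 0.009, 0, -1],
  [0, 0, 0.0105, 0, -1],
  [0, 0, 0.0115, 0, -1],
  [0, 0, 0.0125, 0, -1],
  [0, 0, 0.0125, 0, -1],
  [0, 0, 0.0125, 0, -1],
])

```text
time: 22.35
eef_pos: [0.5317, -0.3155, 0.0317]
tcp_rot: [0.767, 0.641, 0.0, 0.0]
contact_force: [-3.3, 2.6, 4.3]
opening: 0.266
finger_force: 118.7
```

Call:
send_rows([
  [0, 0, 0.0005, 0, -1],
  [0, 0, 0.001, 0, -1],
  [0, 0, 0.0015, 0, -1],
  [0, 0, 0.0015, 0, -1],
])

```text
time: 22.75
eef_pos: [0.5318, -0.3155, 0.0317]
tcp_rot: [0.767, 0.641, -0.0, -0.0]
contact_force: [-6.7, 5.1, 11.9]
opening: 0.269
finger_force: 120.3
```

The block is on the bench. I release the grip and retreat straight up.

Call:
send_rows([
  [0, 0, -0.001, 0, 0],
  [0, 0, -0.001, 0, 0.4],
  [0, 0, -0.001, 0, 0.8],
  [0, 0, -0.001, 0, 0.8],
  [0, 0, -0.001, 0, 0.8],
  [0, 0, -0.001, 0, 0.8],
  [0, 0, -0.02, 0, 0.8],
  [0, 0, -0.05, 0, 0.8],
  [0, 0, -0.09, 0, 0.8],
  [0, 0, -0.13, 0, 0.8],
  [0, 0, -0.17, 0, 0.8],
  [0, 0, -0.2, 0, 0.8],
])

```text
time: 23.95
eef_pos: [0.5321, -0.3158, 0.2326]
tcp_rot: [0.767, 0.641, 0.0, 0.002]
contact_force: [0.1, -0.0, 0.5]
opening: 0.903
finger_force: 0.0
```

Call:
send_rows([
  [0, 0, -0.05, 0, 0.8],
  [0, 0, -0.08, 0, 0.8],
  [0, 0, -0.08, 0, 0.8],
  [0, 0, -0.08, 0, 0.8],
])

```text
time: 24.35
eef_pos: [0.5317, -0.3155, 0.31]
tcp_rot: [0.767, 0.641, 0.0, 0.001]
contact_force: [0.4, 0.4, 0.1]
opening: 0.899
finger_force: 0.0
```

```bash
python3 - <<'E'
from m import *
im,T=wrist_snap('w4.png'); print(T[:3,3])
b=snap('side','s4.png'); cv2.imwrite('pics/z.png',cv2.resize(np.hstack([im,b]),(800,300)))
E
```

```text
[ 0.53169834 -0.31553133  0.31001893]
```

View pics/z.png

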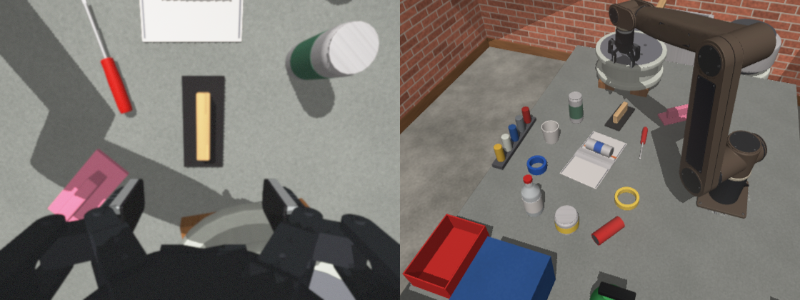

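The block stands flat at (203,120) in the wrist half, clear of the board. The sleeve lies across the stripe at (600,148) in the side half. I hand the job in.

```bash
python3 -c "
from plant import ctrl
print(ctrl.sign_off())"
```

```text
the job is handed in; nothing more can be done
None
```

I rolled the sleeve over the joint strip under about 10–13 N of pressure and left it within about 1 mm of the stripe's centre line by my measurements. The block is back on the bench on its sole, clear of the board, and the job is handed in at about 24 s; the hand-in call returned no verdict.

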